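Tap the wedge tight on the craft clamping board

TASK

Pick up the small hammer and, with gentle taps of its face on the thick end of the wooden wedge, drive the wedge along until the little wooden house is held tight; then take the hammer off and give it one more light tap, to be sure that it no longer advances. Touch the clamping board and what is on it only with the hammer, and strike only the wedge, never hard enough to crush the house. Then lay the hammer flat on the green cutting mat again and let go, leaving the mug, paint bottle and jar where they are.

Things in the scene. Friction and masses are not known exactly. Their poses are not given: they have to be found in the camera images.
- hammer_grip (a point): grip point in the middle of the hammer's wooden handle, where it balances. Handle along x, 16 mm wide (y), 22 mm high (z), free to grip from 115 mm behind to 30 mm ahead of this point. Steel head 50 mm ahead, its axis along y, with a round 30 mm striking face at y = +45 and -45 mm; either will do. Hammer 206 mm long, about 0.28 kg, lies flat on the mat, this point then 18 mm above the table
- wedge_butt (a point): middle of the thick end of the loose wooden wedge, to be tapped: face 36 mm (x) by 36 mm (z). Wedge 200 mm long, tapered 1:8 to 11 mm, 70 g. It goes along +y (the board's +y), thin end first. It slides almost freely for 20 to 100 mm, different each time, then stops within a few mm as the force rises, and stays where driven; 10 to 20 N leaves it tight, over 35 N is too hard
- board: grey laminate clamping board fixed on the table, x from -85 to 105, y from -100 to 70 mm of its origin, 12 mm thick, origin at table level. On it from -x to +x: fence, house, jaw, wedge, slanted block (fence and block screwed down, not quite in the same place each time), 40 mm high. The wedge, driven along the board's +y, makes the jaw press the house along -x against the fence
- jaw: brown wooden jaw on the board between wedge and house, 20 mm (x) by 110 mm (y) by 40 mm high, slides a few mm along the board's x, pushed by the wedge against the house; origin under its middle
- house: small wooden house, 60 mm (x) by 80 mm (y), 92 mm high with chimney, 0.18 kg, standing loose on the board between fence and jaw; origin at the middle of its underside
- mat: green cutting mat fixed on the table, 280 by 280 mm, 3 mm thick, origin beneath its middle; the hammer lies on it and goes back onto it
- mug_mid (a point): middle of a white mug, 80 mm wide, 90 mm high, brushes in it to 190 mm: a bystander
- paint_mid (a point): middle of a paint bottle, 48 mm wide, 110 mm high: a bystander
- jar_mid (a point): middle of a glass jar, 60 mm wide, 70 mm high: a bystander
Mind the look-alikes: they are no part of the job. Leave any red or white look-alike of the part that bears hammer_grip alone.

How it is judged:
By the outcome, as a careful person would: the job done as asked, in the order asked, and still so for the second after the job is handed in, with the robot touching nothing.
It also fails if it takes over 56 s, if anything falls off the work surface, if the arm or the gripper's body presses on something with over 40 N, if the wrist force passes 120 N, or if a joint passes its speed limit or range.

ROBOT

A 6-joint arm with a two-finger parallel gripper is mounted at the origin on the work surface. World frame = base frame: x ahead of the robot, y to its left, z up, the work surface at z = 0. Lengths are in m, angles in rad, forces in N, time in s.
With the tool pointing down it reaches from about 0.35 to 0.975 m from the base axis. Payload 4.9 kg.
Tool frame: the origin (TCP) lies at the very end of the fingers, on their centre line; the grasp point (between the pads) lies 19 mm behind it; z points along the fingers, x is the direction in which the jaws open and shut, and the axes are right-handed (so a half turn about z gives the same grasp; the last joint's range is limited). The gripper opens to 85 mm and grips with 20 to 120 N. Pads are 22 mm wide; open, the fingers measure 114 mm over their backs; the gripper's body (76 mm by 85 mm) begins 54 mm behind the grasp point. The pads swing forward as they close: fully open they stand 13 mm farther back than shut.
Start: joints at [1.125, 0.053, 1.613, -0, 1.476, -0.119], TCP at [0.201, 0.592, 0.231] pointing down, gripper open.
Joint ranges: [-3.01, 3.01], [-1.01, 2.22], [0.06, 2.58], [-1.02, 4.17], [0.09, 2.62], [-3.14, 3.14]. Speed limits (rad/s): [2.57, 2.57, 3.14, 3.14, 3.14, 3.14].

INTERFACE

Orientations are given as a rotation vector (axis times angle).
In Python, from station import readout, viewer, ctrl, nets gives the robot as it stands. The module is installed in compiled form; this text tells all that it offers.
- The arm moves only by the tool step_arm, never from a script. Its argument "moves" is a list that holds one entry, the list of rows, each a list of 4 numbers: the shift along the world's x, y, z in cm, then the turn about the world's z in rad. In form: [[[dx, dy, dz, yaw], ...]]. A call has 1 to 10 rows; each row shifts and turns the commanded pose from where the row before left it; what a row does not reach is not made up. A row lasts 1/12 s, in which the tool goes at most 41.7 mm and 7.16 degrees, less where a joint would pass 70% of its speed; a pose out of reach is approached as far as the arm can. A call is refused whole if a number of a shift passes 4.17 or a number of a turn 0.125, either way. A call with a gripper value outside its range is refused whole. "grip" is the closure, from 0 (fully open) to 1 (shut), set as the call begins (left out, the last holds). The fingers move at their own pace and stop on an object; "squeeze" is the grip in N (left out, the last holds). Time passes only in rows, so rows that do not move let the fingers close. It gives the time, the measured TCP pose, the force and the opening at its end, in the units of the state.
- readout.get_obs(): the state, without advancing time (a new reading comes with each control period).
- viewer.get_image(name): name is "side" or "top" or "wrist"; returns the picture (420x560x3 uint8, blue, green, red); there is no depth.
- viewer.calibration(name): a dict with "camera_matrix" (3x3 intrinsics, pixels), "R" (3x3) and "t" (3): a world point X has camera coordinates R X + t. Camera axes: x right, y down, z forward; pixel columns grow to the right and rows downward; lengths in m; the calibration is good to about 2 mm. A picture is of the moment at which its call begins: read the wrist's pose just before it. calibration takes no time and is no camera call; for the wrist camera it gives the pose at the moment of the call.
- ctrl.finish_job(): hands the job in, once; it reports no verdict.
Trained networks look in the newest picture that a camera, given by its name, has taken for a name from the list of things; names that differ only in an ending like _2 or _b are one class to them, and where a whole thing is asked for, a point or a joint stands for the part that bears it (a point fixed in the world has none). Each returns a list of dicts, best first, with "confidence" (0 to 1); they miss things now and then, are a little off and sometimes report something else, mostly with a low value. They report only what shows in the picture. A call takes as long as a camera call. They do not tell look-alikes from the thing itself.
- nets.masks_of(camera, thing): "region" (420x560 bool, what is visible of it) and "box" ([left, top, right, bottom] in pixels, round what is visible of it).
- nets.pinpoint(camera, thing): "at" ([column, row] in pixels: a listed point, or the origin of a listed thing).
The state is a dict: "t": time; "q": joint angles; "dq": joint speeds; "effort": joint torques, N m; "tool_pos": TCP position; "tool_rot": TCP orientation; "contact_force": force on the tool from outside, world axes, zero at the start; "wrist_torque": the same for the moment, N m; "opening": finger opening in m.
Only numpy, scipy, OpenCV 4.12 (cv2) and the standard library are available. Lean on these libraries where they do the work, as an engineer would, in place of code of your own. Each camera call takes 0.05 s, during which the arm holds its last target. There are 200 camera calls.

## Working session

There is one attempt and no reset: what is moved stays moved. The work goes in short steps, Python scripts to look and compute and a tool call to move; the robot and the scene stay as the last step left them, time stands still between calls to the robot, and variables do not carry over. Pictures are saved under pics/ and viewed, about 8 in all and at most 12, crops included, and the job is handed in when it is done.

Besides the shell and the picture viewer there is one more tool, called after "Call:" by a JSON object that holds its "name" and its "arguments", one argument or row to a line. step_arm: Moves the arm, as the interface text tells. Its arguments: {"type":"object","properties":{"moves":{"type":"array","items":{"type":"array","items":{"type":"array","items":{"type":"number"}}}},"grip":{"type":"number"},"squeeze":{"type":"number"}},"required":["moves"]}

```bash
mkdir -p pics
cat > h.py <<'E'
import numpy as np, cv2
from station import readout, viewer, ctrl, nets
def ray(cam,px,z,cal=None):
    c=cal or viewer.calibration(cam)
    K=np.array(c["camera_matrix"]);R=np.array(c["R"]);t=np.array(c["t"]).ravel()
    d=R.T@np.linalg.inv(K)@np.array([px[0],px[1],1.]);o=-R.T@t
    return o+d*(z-o[2])/d[2]
def tri(p1,c1,p2,c2):
    P=[]
    for c in(c1,c2):
        c=viewer.calibration(c); P.append(np.array(c["camera_matrix"])@np.c_[np.array(c["R"]),np.array(c["t"]).ravel()])
    X=cv2.triangulatePoints(P[0],P[1],np.array(p1,float).reshape(2,1),np.array(p2,float).reshape(2,1)).ravel();return X[:3]/X[3]
def snap(cam,name):
    im=viewer.get_image(cam); cv2.imwrite(f"pics/{name}.png",im); return im
E
cat > a.py <<'E'
from h import *
np.set_printoptions(precision=3,suppress=True)
a=snap("top","top0");b=snap("side","side0")
cv2.imwrite("pics/both0.png",cv2.resize(np.vstack([a,b]),(800,1200))[:, :]) 
Z=dict(hammer_grip=.018,wedge_butt=.03,board=0,jaw=.012,house=.012,mat=0,mug_mid=.045,paint_mid=.055,jar_mid=.035)
for n,z in Z.items():
    for cam in("top","side"):
        for d in nets.pinpoint(cam,n)[:4]:
            print(n,cam,np.round(d["at"]),round(d["confidence"],2),ray(cam,d["at"],z))
o=readout.get_obs();print(o["t"],o["tool_pos"],o["tool_rot"],o["opening"])
E
python3 a.py
```

```text
hammer_grip top [417. 290.] 0.81 [ 0.34  -0.711  0.018]
hammer_grip top [302. 263.] 0.74 [ 0.43  -0.294  0.018]
hammer_grip top [294. 164.] 0.66 [ 0.794 -0.258  0.018]
hammer_grip top [213. 147.] 0.56 [0.852 0.045 0.018]
hammer_grip side [228. 200.] 0.87 [ 0.792 -0.268  0.018]
hammer_grip side [190. 270.] 0.81 [0.855 0.045 0.018]
hammer_grip side [357. 131.] 0.7 [ 0.355 -0.695  0.018]
hammer_grip side [330. 201.] 0.6 [ 0.431 -0.306  0.018]
wedge_butt top [268. 211.] 0.69 [ 0.615 -0.166  0.03 ]
wedge_butt side [272. 226.] 0.85 [ 0.617 -0.161  0.03 ]
board top [220. 229.] 0.85 [0.548 0.011 0.   ]
board top [220. 216.] 0.2 [0.597 0.011 0.   ]
board side [283. 276.] 0.66 [0.554 0.018 0.   ]
jaw top [251. 162.] 0.72 [ 0.802 -0.098  0.012]
jaw top [219. 217.] 0.66 [0.59  0.012 0.012]
jaw side [274. 273.] 0.44 [0.585 0.018 0.012]
house top [220. 228.] 0.87 [0.55  0.006 0.012]
house top [251. 163.] 0.4 [ 0.796 -0.097  0.012]
house side [284. 272.] 0.83 [0.554 0.011 0.012]
house side [282. 273.] 0.58 [0.558 0.014 0.012]
mat top [319. 252.] 0.75 [ 0.471 -0.355  0.   ]
mat top [216. 218.] 0.17 [0.588 0.024 0.   ]
mat side [321. 196.] 0.89 [ 0.466 -0.347  0.   ]
mug_mid top [122. 255.] 0.86 [0.441 0.347 0.045]
mug_mid side [308. 366.] 0.95 [0.44  0.336 0.045]
paint_mid top [250. 159.] 0.5 [ 0.799 -0.097  0.055]
paint_mid side [220. 229.] 0.62 [ 0.784 -0.105  0.055]
jar_mid top [124. 189.] 0.57 [0.683 0.357 0.035]
jar_mid top [218. 218.] 0.47 [0.582 0.012 0.035]
jar_mid side [224. 364.] 0.62 [0.675 0.356 0.035]
jar_mid side [287. 270.] 0.61 [0.541 0.018 0.035]
1.0 [0.201 0.592 0.231] [-2.553 -1.83  -0.   ] 0.08577889365488227
```

View pics/top0.png

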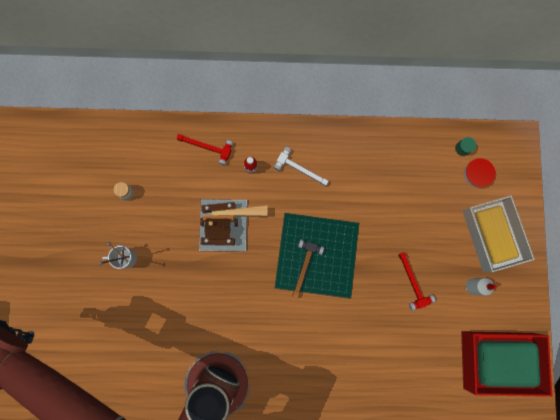

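View pics/side0.png

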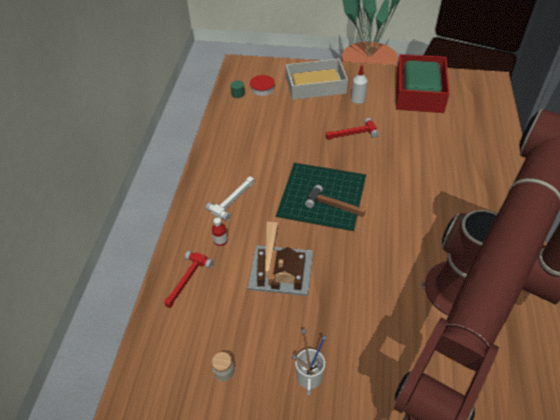

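The top view shows four hammers. Two are red, at (213,147) and (417,290), and one is white at (294,164). The fourth has a wooden handle and lies on the mat, with its grip at (302,263) and its head at (311,247). The wooden one on the mat is the target. The wedge butt is at (268,211), on the board's -y side. I'll check the choice in a crop and measure the yaw angles.

```bash
cat > b.py <<'E'
from h import *
np.set_printoptions(precision=3,suppress=True)
a=viewer.get_image("top")
cv2.imwrite("pics/crop1.png",cv2.resize(a[190:305,190:365],None,fx=4.5,fy=4.5,interpolation=cv2.INTER_CUBIC))
def axis(thing,z,box,cam="top"):
    for d in nets.masks_of(cam,thing)[:6]:
        m=np.argwhere(d["region"])[:,::-1].astype(np.float32); c=m.mean(0)
        if not(box[0]<c[0]<box[2] and box[1]<c[1]<box[3]):continue
        r=cv2.minAreaRect(m); P=np.array([ray(cam,p,z)[:2] for p in cv2.boxPoints(r)])
        e=P[1]-P[0],P[2]-P[1]
        print(thing,d["confidence"],d["box"],"mean",ray(cam,c,z)[:2],"ctr",P.mean(0),[(np.linalg.norm(v),np.degrees(np.arctan2(v[1],v[0]))) for v in e])
axis("hammer_grip",.018,(275,210,360,300)); axis("wedge_butt",.048,(195,190,275,260)); axis("board",.012,(195,190,275,260));axis("mat",.003,(275,210,360,300))
print(tri((302,263),"top",(330,201),"side"),tri((268,211),"top",(272,226),"side"),readout.get_obs()["t"])
E
python3 b.py
```

```text
hammer_grip 0.7 [290.6, 242.0, 324.4, 296.4] mean [ 0.424 -0.304] ctr [ 0.403 -0.314] [(np.float64(0.20691606539871213), np.float64(-7.155122637362112)), (np.float64(0.08958856480823282), np.float64(-96.66053698230485))]
wedge_butt 0.73 [213.6, 206.0, 266.1, 214.6] mean [ 0.607 -0.078] ctr [ 0.611 -0.063] [(np.float64(0.1837009557585434), np.float64(-88.58455019931509)), (np.float64(0.03283247925573683), np.float64(-178.6271635585191))]
board 0.73 [198.6, 200.2, 247.1, 252.4] mean [ 0.555 -0.013] ctr [ 0.563 -0.   ] [(np.float64(0.19591072427470213), np.float64(0.3928567551321368)), (np.float64(0.17545354910553), np.float64(-90.72267235223846))]
mat 0.65 [276.4, 212.4, 358.5, 301.0] mean [ 0.459 -0.353] ctr [ 0.46  -0.351] [(np.float64(0.28018562704906685), np.float64(-6.998668281225641)), (np.float64(0.2853311169648855), np.float64(-96.82236659118743))]
[ 0.43  -0.292  0.035] [ 0.617 -0.166  0.021] 1.25
```

View pics/crop1.png

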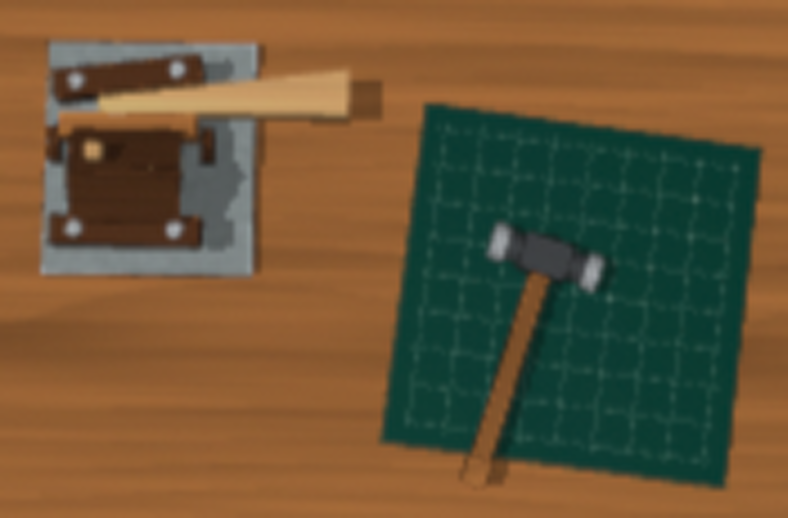

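Call:
{"name": "step_arm", "arguments": {
  "moves": [
    [[2,-4,1,0],[2,-4,0,0],[2,-4,0,0],[2,-4,0,0],[2,-4,0,0],[2,-4,0,0],[2,-4,0,0],[2,-4,0,0],[2,-4,0,0],[2,-4,0,0]]
  ]
}}

```text
t: 2.08
tool_pos: [0.3869, 0.2183, 0.2408]
tool_rot: [2.553, 1.831, 0.002]
contact_force: [0.7, 0.7, -0.0]
opening: 0.0851
```

The crop confirms the choice: the wooden-handled hammer lies on the mat with its head centre at crop (545,262) and its handle end at (476,472), so its yaw is about -0.32. The wedge butt is at crop (350,93) and the board is nearly square to the world axes. Next I'll go above the hammer.

Call:
{"name": "step_arm", "arguments": {
  "moves": [
    [[0.4,-4.1,0,0],[0.4,-4.1,0,0],[0.4,-4.1,0,0],[0.4,-4.1,0,0],[0.4,-4.1,0,0],[0.4,-4.1,0,0],[0.4,-4.1,0,0],[0.4,-4.1,0,0],[0.4,-4.1,0,0],[0.4,-4.1,0,0]]
  ]
}}

```text
t: 2.92
tool_pos: [0.4262, -0.1921, 0.2408]
tool_rot: [2.553, 1.829, 0.001]
contact_force: [1.0, 0.6, 0.1]
opening: 0.085
```

Call:
{"name": "step_arm", "arguments": {
  "moves": [
    [[0.5,-4,-1,0],[0.5,-4,-2,0],[0.5,-2,-3,0],[0,0,-2,0],[0,0,0,0]]
  ]
}}

```text
t: 3.33
tool_pos: [0.4384, -0.2861, 0.1563]
tool_rot: [-2.547, -1.822, 0.003]
contact_force: [-1.3, 1.0, -0.8]
opening: 0.0856
```

```bash
cat > c.py <<'E'
from h import *
np.set_printoptions(precision=3,suppress=True)
o=readout.get_obs();cal=viewer.calibration("wrist")
a=snap("wrist","w1")
for n,z in(("hammer_grip",.018),):
    for d in nets.pinpoint("wrist",n)[:3]: print(n,d["at"],d["confidence"],ray("wrist",d["at"],z,cal))
    for d in nets.masks_of("wrist",n)[:2]: print(d["box"],d["confidence"])
m=d["region"]
print(o["t"],o["tool_pos"],o["tool_rot"])
for n in range(0,560,140): print([ray("wrist",(n,r),.018,cal)[:2] for r in(0,210,419)])
E
python3 c.py
```

```text
hammer_grip [252.1, 214.5] 0.97 [ 0.442 -0.309  0.018]
[205.9, 31.5, 306.9, 291.0] 0.82
3.3333 [ 0.438 -0.286  0.156] [-2.547 -1.822  0.003]
[array([ 0.229, -0.427]), array([ 0.368, -0.513]), array([ 0.567, -0.637])]
[array([ 0.262, -0.33 ]), array([ 0.407, -0.399]), array([ 0.616, -0.498])]
[array([ 0.295, -0.233]), array([ 0.447, -0.285]), array([ 0.664, -0.359])]
[array([ 0.328, -0.136]), array([ 0.486, -0.17 ]), array([ 0.713, -0.218])]
```

View pics/w1.png

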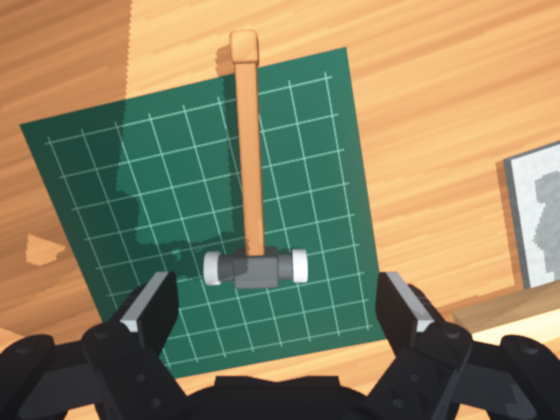

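The wrist view shows the hammer with its head centre at about (257,268), its handle tail at (244,32), and its faces at (205,267) and (307,265). I'll convert those to positions.

```bash
cat > d.py <<'E'
from h import *
h=ray("wrist",(257,268),.018);t=ray("wrist",(245,31),.026);h2=ray("wrist",(257,266),.033)
u=(h-t)[:2];L=np.linalg.norm(u);print(h,h2,t,L,"yaw",np.arctan2(u[1],u[0]));u/=L
g=h[:2]-u*.05;print("grip",g,"tail-based",t[:2]+u*.132, "goal +15:",h[:2]-u*.035)
from scipy.spatial.transform import Rotation as R
r=R.from_rotvec(readout.get_obs()["tool_rot"]).as_matrix();print(np.arctan2(r[1,0],r[0,0]))
for y in (0.,-.3):pass
l=ray("wrist",(211,267),.018);q=ray("wrist",(301,265),.018);print(l,q,np.arctan2(*(q-l)[[1,0]]))
E
python3 d.py
```

```text
[ 0.49943012 -0.32543807  0.018     ] [ 0.49090137 -0.32149784  0.033     ] [ 0.31070598 -0.26670986  0.026     ] 0.1976507058615169 yaw -0.30168682808023467
grip [ 0.45168829 -0.3105815 ] tail-based [ 0.43674442 -0.30593119] goal +15: [ 0.46601084 -0.31503847]
1.2445306716066293
[ 0.48462127 -0.3658018   0.018     ] [ 0.50974496 -0.28552725  0.018     ] 1.2674814317760674
```

Call:
{"name": "step_arm", "arguments": {
  "moves": [
    [[0.6,-0.9,-3,0.025],[0.6,-0.9,-3,0],[0.7,-0.8,-3,0],[0,0,-2,0],[0,0,0,0]]
  ]
}}

```text
t: 3.9
tool_pos: [0.459, -0.311, 0.0493]
tool_rot: [-2.525, -1.861, 0.002]
contact_force: [0.1, 1.3, -1.1]
opening: 0.0854
```

Call:
{"name": "step_arm", "arguments": {
  "moves": [
    [[-0.1,-0.1,-2,0],[0,0,-1.5,0],[0,0,-0.7,0],[0,0,0,0]]
  ]
}}

```text
t: 4.23
tool_pos: [0.4595, -0.3136, 0.0107]
tool_rot: [2.529, 1.863, 0.0]
contact_force: [0.0, -0.0, 0.6]
opening: 0.0857
```

Call:
{"name": "step_arm", "arguments": {
  "moves": [
    [[0,0,0,0],[0,0,0,0],[0,0,0,0],[0,0,0,0],[0,0,0,0],[0,0,0,0],[0,0,0,0],[0,0,0,0]]
  ],
  "grip": 1,
  "squeeze": 100
}}

```text
t: 4.9
tool_pos: [0.4594, -0.314, 0.0107]
tool_rot: [2.53, 1.862, 0.0]
contact_force: [-2.0, 2.7, 5.0]
opening: 0.0137
```

Call:
{"name": "step_arm", "arguments": {
  "moves": [
    [[0,0,0,0],[0,0,0,0],[0,0,-0.4,0],[0,0,0,0],[0,0,0,0]]
  ],
  "grip": 0.6
}}

```text
t: 5.32
tool_pos: [0.4587, -0.3136, 0.0052]
tool_rot: [-2.529, -1.861, 0.0]
contact_force: [0.1, -0.7, -0.3]
opening: 0.034
```

Call:
{"name": "step_arm", "arguments": {
  "moves": [
    [[0,0,0,0],[0,0,0,0],[0,0,0,0],[0,0,0,0],[0,0,0,0],[0,0,0,0]]
  ],
  "grip": 1,
  "squeeze": 110
}}

```text
t: 5.82
tool_pos: [0.4591, -0.314, 0.0061]
tool_rot: [-2.53, -1.862, 0.0]
contact_force: [-1.4, 1.0, 2.7]
opening: 0.0137
```

Call:
{"name": "step_arm", "arguments": {
  "moves": [
    [[0,0,2,0],[0,0,3,0],[0,0,3,0.1],[3,1,0,0.1],[3,1,0,0.1],[3,1,0,0],[3.2,1,0,0],[0,1,0,0],[0,0,0,0]]
  ]
}}

```text
t: 6.57
tool_pos: [0.5816, -0.2615, 0.0842]
tool_rot: [-2.218, -2.221, 0.0]
contact_force: [-0.7, -0.7, -3.9]
opening: 0.0136
```

```bash
cat > e.py <<'E'
from h import *
np.set_printoptions(precision=4,suppress=True)
a=snap("wrist","w2");b=snap("side","s2");
cv2.imwrite("pics/s2w2.png",np.hstack([cv2.resize(a,(400,300)),cv2.resize(b[180:300,200:360],(400,300))]))
for n,z in(("wedge_butt",.03),("hammer_grip",.092)):
  for cam in("wrist","side","top"):
    if cam=="top":viewer.get_image("top")
    for d in nets.pinpoint(cam,n)[:4]: print(n,cam,np.round(d["at"]),round(d["confidence"],2),ray(cam,d["at"],z))
o=readout.get_obs();print(o)
E
python3 e.py
```

```text
wedge_butt wrist [428. 285.] 0.88 [ 0.615  -0.1643  0.03  ]
wedge_butt side [276. 226.] 0.87 [ 0.603  -0.1602  0.03  ]
wedge_butt top [265. 212.] 0.57 [ 0.6086 -0.1552  0.03  ]
hammer_grip wrist [275. 254.] 0.88 [ 0.5663 -0.2648  0.092 ]
hammer_grip side [189. 270.] 0.79 [0.8323 0.0949 0.092 ]
hammer_grip side [295. 192.] 0.73 [ 0.5536 -0.2688  0.092 ]
hammer_grip side [226. 202.] 0.61 [ 0.778  -0.1955  0.092 ]
hammer_grip top [211. 147.] 0.74 [0.8314 0.0446 0.092 ]
hammer_grip top [417. 291.] 0.61 [ 0.3381 -0.6855  0.092 ]
hammer_grip top [295. 165.] 0.59 [ 0.7726 -0.2567  0.092 ]
hammer_grip top [295. 225.] 0.53 [ 0.5565 -0.2624  0.092 ]
{'t': 7.0667, 'q': array([-0.5437,  0.209 ,  1.6943, -0.0001,  1.2379, -2.1118]), 'dq': array([ 0.0033,  0.0013, -0.0034,  0.0002, -0.0006,  0.0012]), 'effort': array([ -0.0305, -44.8081, -35.3674,   0.0102,  -0.0198,  -0.0006]), 'tool_pos': array([ 0.5808, -0.2644,  0.0861]), 'tool_rot': array([2.2242, 2.2182, 0.0001]), 'contact_force': array([-0.524 , -0.7439, -3.0888]), 'wrist_torque': array([-0.0238,  0.0687, -0.0132]), 'opening': 0.013840761509093386}
```

View pics/s2w2.png

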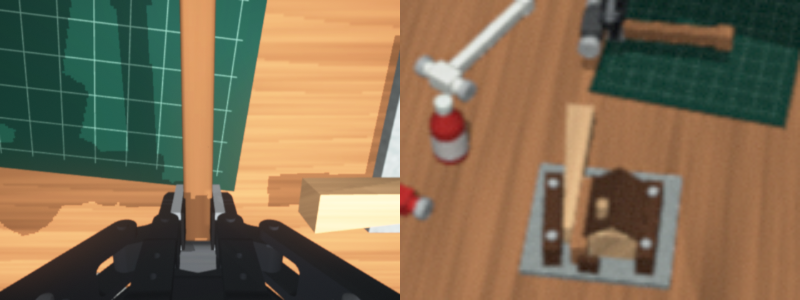

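The left half, from the wrist camera, shows the handle held straight between the pads. The wedge butt is at about (310,205) there, right of the handle, and its position agrees with the earlier estimate. In the right half, from the side camera, the hammer head is on the wedge's line. I'll lower the hammer to striking height.

Call:
{"name": "step_arm", "arguments": {
  "moves": [
    [[0,0,-2,0],[0,0,-2,0],[0,0,-1.6,0],[0,0,-1,0],[0,1,0,0],[0,1,0,0],[0,1,0,0],[0,0.5,0,0],[0,0,0,0]]
  ]
}}

```text
t: 7.82
tool_pos: [0.5819, -0.2275, 0.0212]
tool_rot: [2.22, 2.22, 0.001]
contact_force: [0.2, -0.6, -4.0]
opening: 0.0138
```

Call:
{"name": "step_arm", "arguments": {
  "moves": [
    [[0,0.4,0,0],[0,0.4,0,0],[0,0.3,0,0],[0,0.3,0,0],[0,0.3,0,0],[0,0.3,0,0],[0,0.3,0,0],[0,0.3,0,0]]
  ]
}}

```text
t: 8.48
tool_pos: [0.5811, -0.2027, 0.0198]
tool_rot: [2.223, 2.219, -0.0]
contact_force: [-0.4, -0.1, -2.8]
opening: 0.014
```

```bash
cat > f.py <<'E'
from h import *
import sys
np.set_printoptions(precision=4,suppress=True)
o=readout.get_obs()
a=snap("wrist",sys.argv[1]);d=nets.pinpoint("wrist","wedge_butt")
print(o["t"],o["tool_pos"],o["contact_force"],o["wrist_torque"])
for e in d[:2]:print("wrist",e["at"],e["confidence"],ray("wrist",e["at"],.03))
b=snap("side",sys.argv[1]+"s")
for d in nets.pinpoint("side","wedge_butt")[:1]:print("side",d["at"],d["confidence"],ray("side",d["at"],.03))
cv2.imwrite(f"pics/{sys.argv[1]}b.png",np.hstack([cv2.resize(a,(400,300)),cv2.resize(b[180:300,200:360],(400,300))]))
E
python3 f.py w3
```

```text
8.4833 [ 0.5811 -0.2027  0.0198] [-0.3521 -0.0832 -2.8358] [-0.0784 -0.0112 -0.0146]
side [273.8, 226.4] 0.78 [ 0.6109 -0.1579  0.03  ]
```

View pics/w3b.png

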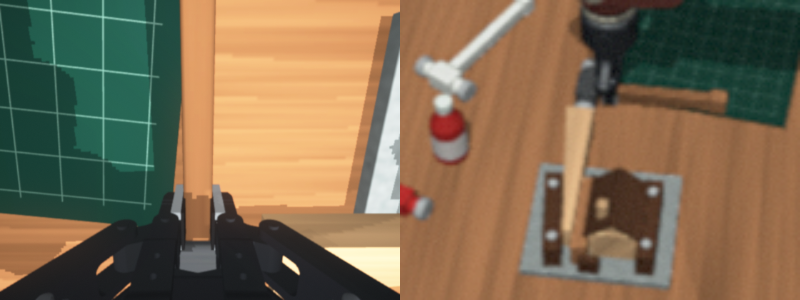

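The hammer face has just reached the butt, with the side view showing head and butt touching at about (578,100). I'll drive the wedge in small taps and watch the force.

Call:
{"name": "step_arm", "arguments": {
  "moves": [
    [[0,0.3,0,0],[0,0.3,0,0],[0,0,0,0]]
  ]
}}

```text
t: 8.93
tool_pos: [0.5811, -0.1964, 0.0199]
tool_rot: [-2.223, -2.219, -0.0]
contact_force: [-0.4, -0.4, -2.5]
opening: 0.014
```

Call:
{"name": "step_arm", "arguments": {
  "moves": [
    [[0,0.3,0,0],[0,0.3,0,0],[0,0,0,0]]
  ]
}}

```text
t: 9.18
tool_pos: [0.5811, -0.1903, 0.0198]
tool_rot: [-2.223, -2.22, -0.0]
contact_force: [1.1, 0.5, -3.0]
opening: 0.0136
```

```bash
python3 f.py w4
```

```text
9.1833 [ 0.5811 -0.1903  0.0198] [ 1.1055  0.4704 -3.0169] [0.0041 0.0222 0.0133]
side [271.4, 230.2] 0.98 [ 0.6165 -0.1405  0.03  ]
```

Call:
{"name": "step_arm", "arguments": {
  "moves": [
    [[0,0.25,0,0],[0,0.25,0,0],[0,0,0,0]]
  ]
}}

```text
t: 9.63
tool_pos: [0.5811, -0.1855, 0.0199]
tool_rot: [-2.223, -2.22, -0.0]
contact_force: [-0.6, 0.5, -2.4]
opening: 0.0135
```

Call:
{"name": "step_arm", "arguments": {
  "moves": [
    [[0,0.25,0,0],[0,0.25,0,0],[0,0,0,0]]
  ]
}}

```text
t: 9.88
tool_pos: [0.5811, -0.1804, 0.0198]
tool_rot: [-2.223, -2.219, -0.0]
contact_force: [0.3, -0.2, -3.2]
opening: 0.0137
```

Call:
{"name": "step_arm", "arguments": {
  "moves": [
    [[0,0.25,0,0],[0,0.25,0,0],[0,0,0,0]]
  ]
}}

```text
t: 10.13
tool_pos: [0.5811, -0.1755, 0.0198]
tool_rot: [-2.223, -2.219, -0.0]
contact_force: [0.4, -0.1, -3.5]
opening: 0.0138
```

Call:
{"name": "step_arm", "arguments": {
  "moves": [
    [[0,0.25,0,0],[0,0.25,0,0],[0,0,0,0]]
  ]
}}

```text
t: 10.38
tool_pos: [0.5811, -0.1704, 0.0199]
tool_rot: [-2.223, -2.219, -0.0]
contact_force: [0.3, -1.0, -2.9]
opening: 0.0135
```

```bash
python3 f.py w5
```

```text
10.3833 [ 0.5811 -0.1704  0.0199] [ 0.2926 -1.0297 -2.8746] [-0.0044  0.036   0.0371]
side [270.0, 235.3] 0.69 [ 0.6178 -0.1182  0.03  ]
```

View pics/w5b.png

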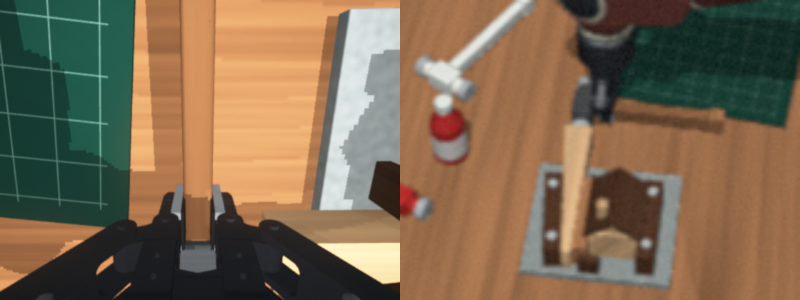

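The side view shows the head on the butt at about (578,125), with the wedge sliding ahead of it in line. I'll continue.

Call:
{"name": "step_arm", "arguments": {
  "moves": [
    [[0,0.25,0,0],[0,0.25,0,0],[0,0,0,0]]
  ]
}}

```text
t: 10.83
tool_pos: [0.581, -0.166, 0.0199]
tool_rot: [2.223, 2.22, -0.001]
contact_force: [-1.3, -2.8, -3.5]
opening: 0.0139
```

Call:
{"name": "step_arm", "arguments": {
  "moves": [
    [[0,0.1,0,0],[0,0.1,0,0],[0,0,0,0]]
  ]
}}

```text
t: 11.08
tool_pos: [0.581, -0.1659, 0.0201]
tool_rot: [2.221, 2.218, -0.005]
contact_force: [-1.9, -8.2, -4.4]
opening: 0.0139
```

Call:
{"name": "step_arm", "arguments": {
  "moves": [
    [[0,0.1,0,0],[0,0,0,0]]
  ]
}}

```text
t: 11.25
tool_pos: [0.5809, -0.1659, 0.0202]
tool_rot: [2.221, 2.217, -0.007]
contact_force: [-2.2, -11.3, -3.3]
opening: 0.0137
```

Call:
{"name": "step_arm", "arguments": {
  "moves": [
    [[0,0.15,0,0],[0,0,0,0]]
  ]
}}

```text
t: 11.42
tool_pos: [0.5809, -0.1658, 0.0203]
tool_rot: [2.219, 2.215, -0.01]
contact_force: [-2.9, -15.7, -5.1]
opening: 0.0137
```

That gives 15.7 N with the advance stopped. I'll take the hammer off and look.

Call:
{"name": "step_arm", "arguments": {
  "moves": [
    [[0,-0.5,0,0],[0,-1,0,0],[0,-1,0,0],[0,-1,0,0],[0,0,0,0],[0,0,0,0]]
  ]
}}

```text
t: 11.92
tool_pos: [0.5813, -0.197, 0.0199]
tool_rot: [-2.225, -2.218, -0.001]
contact_force: [-0.6, 0.9, -3.1]
opening: 0.0137
```

```bash
python3 f.py w6; python3 -c "
import cv2,numpy as np
a=cv2.imread('pics/w6.png');b=cv2.imread('pics/w6s.png')
cv2.imwrite('pics/w6c.png',np.hstack([cv2.resize(a,(400,300)),cv2.resize(b[210:300,240:320],(400,450))[:300]]) if 0 else cv2.resize(b[195:300,220:340],(720,600),interpolation=cv2.INTER_CUBIC))"
```

```text
11.9167 [ 0.5813 -0.197   0.0199] [-0.5789  0.8664 -3.0553] [ 0.02    0.0058 -0.0067]
wrist [439.0, 344.7] 0.75 [ 0.6115 -0.1203  0.03  ]
side [274.0, 233.1] 0.96 [ 0.6059 -0.1292  0.03  ]
```

View pics/w6c.png

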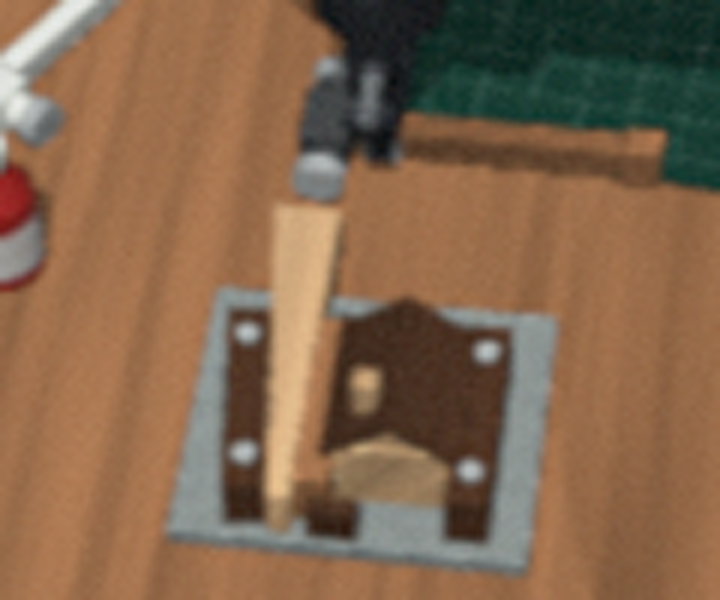

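The side view shows the wedge at crop (300,370) filling the space between block and jaw, with the jaw against the house, and the hammer face clear of the butt at (320,185). Now the checking tap.

Call:
{"name": "step_arm", "arguments": {
  "moves": [
    [[0,1,0,0],[0,1,0,0],[0,0.5,0,0],[0,0.3,0,0],[0,0.1,0,0],[0,0.2,0,0],[0,0.2,0,0],[0,0,0,0]]
  ]
}}

```text
t: 12.78
tool_pos: [0.5811, -0.1659, 0.0202]
tool_rot: [2.221, 2.217, -0.006]
contact_force: [-1.9, -7.1, -4.2]
opening: 0.0136
```

Call:
{"name": "step_arm", "arguments": {
  "moves": [
    [[0,0.1,0,0],[0,0,0,0]]
  ]
}}

```text
t: 12.95
tool_pos: [0.581, -0.1658, 0.0202]
tool_rot: [2.221, 2.216, -0.007]
contact_force: [-0.9, -11.9, -4.7]
opening: 0.0138
```

Call:
{"name": "step_arm", "arguments": {
  "moves": [
    [[0,-1,0,0],[0,-2,0,0],[0,-2,0,0],[0,-1,1,0],[0,0,2,0],[0,0,2,0],[0,0,0,0],[0,0,0,0]]
  ]
}}

```text
t: 13.62
tool_pos: [0.5825, -0.2231, 0.072]
tool_rot: [2.221, 2.217, 0.003]
contact_force: [-0.9, -0.0, -3.3]
opening: 0.0133
```

```bash
python3 f.py w7
```

```text
13.6167 [ 0.5825 -0.2231  0.072 ] [-0.8917 -0.0311 -3.2936] [-0.0201  0.011  -0.0318]
wrist [442.4, 286.7] 0.61 [ 0.6083 -0.1217  0.03  ]
side [272.3, 235.5] 0.67 [ 0.61   -0.1183  0.03  ]
```

The butt hasn't moved: about -0.121 against -0.120 before, and the stop was again at -0.1658. I'll put the hammer back on the mat.

Call:
{"name": "step_arm", "arguments": {
  "moves": [
    [[-1.5,-2.5,0,0],[-1.5,-2.5,0,0],[-1.5,-2.5,0,0],[-1.5,-2.5,0,0],[-1.5,-2,0,0],[0,0,0,0],[0,0,-2,0],[0,0,-2,0],[0,0,-1.5,0],[0,0,0,0]]
  ]
}}

```text
t: 14.65
tool_pos: [0.5031, -0.3392, 0.0095]
tool_rot: [-2.216, -2.213, 0.001]
contact_force: [-1.7, 0.4, -3.3]
opening: 0.0139
```

Call:
{"name": "step_arm", "arguments": {
  "moves": [
    [[0,0,-0.15,0],[0,0,-0.15,0],[0,0,-0.1,0],[0,0,0,0],[0,0,0,0]]
  ]
}}

```text
t: 15.07
tool_pos: [0.5067, -0.3428, 0.0119]
tool_rot: [2.222, 2.218, 0.0]
contact_force: [-0.5, -0.8, -3.2]
opening: 0.0138
```

Call:
{"name": "step_arm", "arguments": {
  "moves": [
    [[0,0,-0.2,0],[0,0,-0.2,0],[0,0,-0.15,0],[0,0,0,0],[0,0,0,0]]
  ]
}}

```text
t: 15.48
tool_pos: [0.5064, -0.3426, 0.0061]
tool_rot: [2.223, 2.219, -0.0]
contact_force: [-2.4, 1.4, 1.9]
opening: 0.0137
```

Call:
{"name": "step_arm", "arguments": {
  "moves": [
    [[0,0,0,0],[0,0,0,0],[0,0,0,0],[0,0,0,0],[0,0,0,0],[0,0,0,0]]
  ],
  "grip": 0
}}

```text
t: 15.98
tool_pos: [0.5062, -0.3425, 0.0054]
tool_rot: [2.223, 2.219, 0.0]
contact_force: [0.1, 1.0, 0.8]
opening: 0.0844
```

Call:
{"name": "step_arm", "arguments": {
  "moves": [
    [[0,0,1,0],[0,0,2,0],[0,0,3,0],[0,0,4,0],[0,0,4,0],[-1,0,4,0],[-2,-2,2,0],[0,0,0,0],[0,0,0,0]]
  ]
}}

```text
t: 16.73
tool_pos: [0.4765, -0.3637, 0.2084]
tool_rot: [2.222, 2.214, 0.0]
contact_force: [0.4, 0.4, -0.9]
opening: 0.0856
```

```bash
python3 f.py w8
python3 - <<'E'
from h import *
a=viewer.get_image("top");b=cv2.imread("pics/w8.png");s=cv2.imread("pics/w8s.png")
cv2.imwrite("pics/fin.png",np.vstack([np.hstack([cv2.resize(b,(400,300)),cv2.resize(a[130:310,90:370],(400,257))[:257] if 0 else cv2.resize(a[130:340,90:370],(400,300))]),cv2.resize(s[150:300,160:380],(800,300))[:, :]]))
for n,z in(("mug_mid",.045),("paint_mid",.055),("jar_mid",.035)):
    for d in nets.pinpoint("side",n)[:1]+nets.pinpoint("top",n)[:1]:print(n,np.round(d["at"]),d["confidence"])
E
```

```text
16.7333 [ 0.4765 -0.3637  0.2084] [ 0.4451  0.4284 -0.8588] [ 0.0204 -0.0015 -0.0215]
wrist [503.5, 308.4] 0.69 [ 0.6058 -0.1179  0.03  ]
wrist [293.6, 170.4] 0.39 [ 0.456  -0.3447  0.03  ]
side [272.9, 235.0] 0.88 [ 0.6084 -0.1207  0.03  ]
mug_mid [311. 372.] 0.81
mug_mid [122. 256.] 0.8
paint_mid [222. 229.] 0.76
paint_mid [251. 161.] 0.58
jar_mid [221. 365.] 0.6
```

View pics/fin.png

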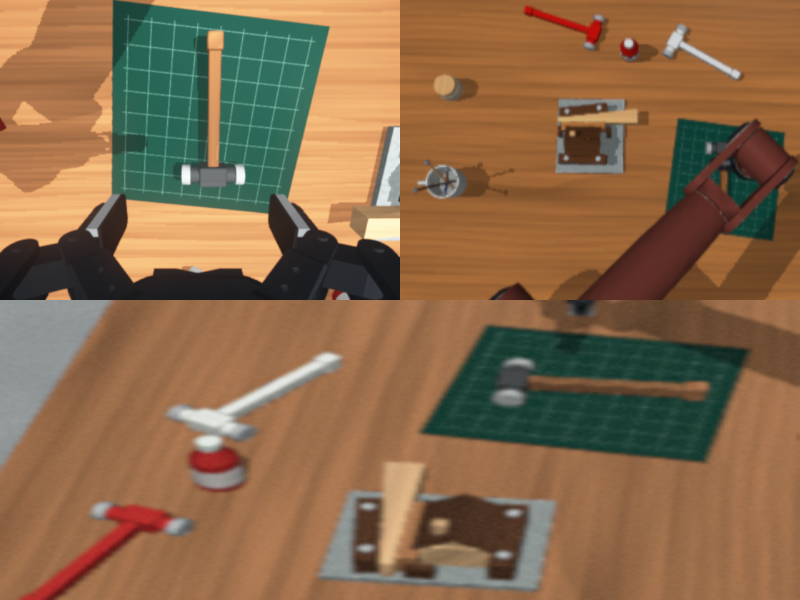

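The hammer lies flat and entirely on the mat, with its head at (213,175) in the wrist view. The house is clamped, the wedge butt is still at y of about -0.12, and the mug, bottle and jar haven't moved. Handing in.

```bash
python3 -c "
from station import ctrl;print(ctrl.finish_job())"
```

```text
the job is handed in; nothing more can be done
None
```

The house is held tight and the job is handed in. The robot's clock read 16.7 s of the 56 s allowed after the last move.

- **Driving the wedge:** I picked up the wooden-handled hammer from the mat and drove the wedge about 40 mm, until it stopped. The highest wrist reading was 15.7 N, inside the 10 to 20 N range. The early part was short gentle pushes while the wedge slid freely, because I did not lift the hammer off between each one.
- **Checking tap:** I drew the hammer back about 3 cm and tapped again at up to 11.9 N. The hammer stopped at the same tool position (y = -0.1658), and the wedge butt stayed at y of about -0.12.
- **Hammer put back:** It lies flat and entirely on the mat, released, with the gripper clear above it. I set it a little further onto the mat than before, since its handle originally overhung the edge.
- **Other objects:** The mug, paint bottle and jar showed at their first pixel positions, within a few pixels. The network missed the jar in the last top picture, but I could see it there.

One check disagreed: after the hammer was drawn back, the side camera put the butt about 9 mm off the wrist camera's estimate. I took that as network noise, and later readings agreed to about 3 mm.

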